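Check the coating thickness on a sign plate in the engraver

ROBOT

A 7-joint arm with a two-finger parallel gripper is mounted at the origin on the work surface. World frame = base frame: x ahead of the robot, y to its left, z up, the work surface at z = 0. Lengths are in mm, angles in rad, forces in N, time in s.
With the tool pointing down it reaches from about 425 to 950 mm from the base axis. Payload 4.7 kg.
Tool frame: the origin (TCP) lies midway between the tips of the shut fingers; the grasp point (between the pads) lies 19 mm behind it; y points along the fingers, z is the direction in which the jaws open and shut, and the axes are right-handed (so a half turn about y gives the same grasp; the last joint's range is limited). The gripper opens to 87 mm and grips with 3 to 60 N. Pads are 19 mm wide; open, the fingers measure 117 mm over their backs; the gripper's body (75 mm by 190 mm) begins 51 mm behind the grasp point.
Start: joints at [1.076, 0.469, -0.049, 1.532, 0.024, 1.141, -0.082], TCP at [303.215, -603.084, 222.573] pointing down, gripper open.
Joint ranges: [-2.59, 2.59], [-0.33, 1.99], [-1.39, 1.29], [0.1, 2.45], [-1.04, 4.18], [0.21, 1.99], [-2.66, 2.66]. Speed limits (rad/s): [2.57, 2.57, 3.14, 3.14, 3.14, 3.14, 3.14].

INTERFACE

Orientations are given as a rotation vector (axis times angle).
In Python, from cell import status, snapshot, get_calibration, r, cut_out gives the robot as it stands.
- The arm moves only by the tool drive_tool, never from a script. Its argument "series" is a list of rows, each a list of 6 numbers: the shift along the tool's x, y, z in cm, then the turn, a rotation vector about the tool's x, y, z in degrees. In form: [[dx, dy, dz, ax, ay, az], ...]. A call has 1 to 12 rows; each row is the pose to reach, as a shift and turn from the pose measured when the call began, along the tool's axes at that moment; what a row does not reach only later rows make up. A row lasts 1/8 s, in which the tool goes at most 62.5 mm and 10.7 degrees, less where a joint would pass 70% of its speed; a pose out of reach is approached as far as the arm can. A call with a gripper value outside its range is refused whole. "jaw" is the opening, from 0 (shut) to 1 (fully open), set as the call begins (left out, the last holds). The fingers move at their own pace and stop on an object; the grip force is fixed at half the most. Time passes only in rows, so rows that repeat a pose let the fingers close. It gives the time, the measured TCP pose, the force and the opening at its end, in the units of the state.
- status.get_obs(): the state, without advancing time (a new reading comes with each control period).
- snapshot(name): name is "scene" or "top"; returns the picture (420x560x3 uint8, red, green, blue); there is no depth.
- get_calibration(name): a dict with "vertical_fov" (degrees; the focal length in pixels is half the picture's height over the tangent of half this angle, whatever the lens; pixels are square), "cx", "cy" (the principal point, pixels), "k1" (the pictures are not rectified: a ray, as slopes to the right and down, at radius r is drawn at 1 + k1 r^2 times it, then the intrinsics apply), "pose" (4x4, takes a point from camera to world coordinates). Camera axes: x right, y down, z forward; pixel columns grow to the right and rows downward; lengths in mm; the calibration is good to about 2 mm. A picture is of the moment at which its call begins. get_calibration takes no time and is no camera call.
- r.hand_in(): hands the job in, once; it reports no verdict.
Trained networks look in the newest picture that a camera, given by its name, has taken for a name from the list of things; names that differ only in an ending like _2 or _b are one class to them, and where a whole thing is asked for, a point or a joint stands for the part that bears it (a point fixed in the world has none). Each returns a list of dicts, best first, with "confidence" (0 to 1); they miss things now and then, are a little off and sometimes report something else, mostly with a low value. They report only what shows in the picture. A call takes as long as a camera call. They do not tell look-alikes from the thing itself.
- cut_out(camera, target): "region" (420x560 bool, what is visible of it) and "xy" ([column, row] in pixels, amid what is visible of it).
The state is a dict: "time": time; "qpos": joint angles; "joint_vel": joint speeds; "tau": joint torques, N m; "position": TCP position; "tool_rot": TCP orientation; "wrist_force": force on the tool from outside, world axes, zero at the start; "moment": the same for the moment, N m; "width": finger opening in mm.
Only numpy, scipy, OpenCV 4.12 (cv2) and the standard library are available. Lean on these libraries where they do the work, as an engineer would, in place of code of your own. Each camera call takes 0.05 s, during which the arm holds its last target.

TASK

Slide the laser engraver's window fully open, then take the coating-thickness gauge out of its desk stand and set its probe down on the sign plate inside the engraver, within the paper ring stuck there. Hold the gauge upright, with its screen towards the front of the engraver, and press lightly, so that the spring-loaded probe is clearly pushed in but not to its stop; finish while still holding it there for the reading. Do not tip the gauge over, press hard on the plate, or disturb the mugs, gift box and other things on the table.

Things in the scene. Friction and masses are not known exactly. Their poses are not given: they have to be found in the camera images.
- engraver: white desktop laser engraver, fixed, 370 mm (x) by 480 mm (y), 163 mm high; origin on the table under its middle, x to its rear, y to its left; its front (-x: screen, keys, stop button) is on the robot's side. Bed 45 mm above the table. The top is two amber panes: left half (y > 0) fixed, right half slides. Open, the hole spans x -129 to 129, y -228 to -20 mm, in a rim 145 to 163 mm high
- window (a joint): the sliding amber window in the engraver's top, in m: 0 = shut, grows as it slides along the engraver's +y (to its left, over the fixed pane), 0.21 = fully open at its stop. It may start a little open. It slides with about 1.5 N of friction and stays where it is left
- window_handle (a point): middle of the bar of the window's pull handle: a round aluminium bar 12 mm thick, 96 mm long along the engraver's x, on two posts 84 mm apart; bar centre 28 mm above the pane and 182 mm above the table, free space below the bar between the posts. It moves with the window
- plate: dark powder-coated steel sign plate, 100 (x) x 140 (y) x 3 mm, fixed on the engraver's bed under the window, axes parallel to the engraver's; origin at the centre of its underside, so its top is 48 mm above the table. Steel pins hold it around the edge and stand 3 mm above its top
- mark: white paper ring stuck on the plate's top, 28 mm outside and 22 mm inside diameter: the probe goes inside it; origin at the ring's centre on the plate's top face (48 mm above the table), axes parallel to the engraver's (-x towards the engraver's front). The sliding window covers it until it is opened
- stand: fixed desk stand for the gauge: steel base 115 x 80 x 8 mm, reaching further out in front (its -x, the screen side, with a steel disc on it), and a dark socket 41 x 59 mm with 2 mm play round the gauge's foot; side walls 60, back wall (+x) 85, front lip 38 mm above the table. Origin on the table under the gauge's axis. The gauge lifts straight up out of it
- gauge: handheld coating gauge, about 0.2 kg: dark upright housing 28 mm thick (x), 46 wide (y), 110 high, the screen on the upper part of its -x face (it looks along -x). Origin at the centre of the housing's underside, z up; in the stand the origin is 24 mm and the top 134 mm above the table. Can be gripped near its top from above across the 46 mm (closing along its y)
- probe_tip (a point): centre of the flat end of the gauge's probe, a steel pin 12 mm in diameter that sticks out 14 mm below the housing's underside, on its axis
- probe (a joint): how far the spring-loaded probe is pushed into the gauge, in m: 0 = free, 0.008 = at its stop. It starts to give at 1 N and takes 0.5 N more per mm, 5 N at the stop
- gauge_screen (a point): centre of the gauge's screen, on its -x face, 85 mm above the housing's underside
- mug_a: bystander, loose, stays where it is: white ceramic mug 82 mm wide, 96 mm high; origin in the middle of the underside
- mug_b: bystander, loose, stays where it is: white ceramic mug 82 mm wide, 96 mm high; origin in the middle of the underside
- mug_c: bystander, loose, stays where it is: white ceramic mug 82 mm wide, 96 mm high; origin in the middle of the underside
- giftbox_a: bystander, loose, stays where it is: closed cardboard gift box 105 x 105 x 110 mm; origin in the middle of the underside
- tape_roll: bystander, loose, stays where it is: clear tape roll 70 mm wide, 24 mm high, lying flat; origin in the middle of the underside
- marker_pen: bystander, loose, stays where it is: flat-sided marker pen 133 x 16 x 12 mm, lying on top of the engraver's front, 145 mm above the table; origin in the middle of the underside
- scraper: bystander, loose, stays where it is: spatula-shaped scraper 200 mm long, lying; origin near the middle
Not all that is in view belongs to the job. There is more than one size of the gauge; the one meant has the size given above.

How it is judged (in metres and radians):
On the way, in this order (a step that is already met when the one before it is completed fails the run):
1. the window is slid fully open (value of joint window above 0.19 m), for 0.2 s.
2. the gauge is lifted clear of its stand in the fingers (height (world z) of gauge above 0.09 m and contact force between the fingers and gauge above 1 N), for 0.2 s.
3. the probe rests lightly inside the ring, gauge upright, screen to the front (horizontal distance between probe_tip and mark below 0.005 m and angle between gauge's own z axis and vertical below 0.087 rad and angle between the x axis of gauge and the x axis of mark, either way round below 0.3 rad and x of gauge_screen in the frame of mark below 0 m and value of joint probe between 0.001 and 0.0075 m and contact force between gauge and plate between 0.8 and 8 N and contact force between the fingers and gauge above 1 N and value of joint window above 0.19 m), for 0.5 s.
At the end, for the whole second after the job is handed in: Window within 20 mm of fully open; gauge still, held in the fingers, clear of the engraver; probe tip within 5 mm of the ring's centre, pushed in 1 to 7.5 mm with 0.8 to 8 N on the plate; gauge upright within 5 degrees, screen to the engraver's front within 17 degrees (all of step 3 and contact force between gauge and engraver below 0.1 N and linear speed of gauge below 0.01 m/s); the arm keeps its last pose, push and grip.
It fails at once if the gauge is tipped over or dropped on its side (angle between gauge's own z axis and vertical above 0.6 rad).
It fails at once if the gauge is pressed hard on the plate (over 25 N) (contact force between gauge and plate above 25 N).
It fails at once if a mug, the gift box or other bystander is shifted by more than 30 mm (distance of any of mug_a, mug_b, mug_c, giftbox_a, tape_roll, marker_pen, scraper from where it was at the start of the episode above 0.03 m).
It also fails if it takes over 59 s, if anything falls off the work surface, if the arm or the gripper's body presses on something with over 40 N, if the wrist force passes 120 N, or if a joint passes its speed limit or range.

## Working session

There is one attempt and no reset: what is moved stays moved. The work goes in short steps, Python scripts to look and compute and a tool call to move; the robot and the scene stay as the last step left them, time stands still between calls to the robot, and variables do not carry over. Pictures are saved under pics/ and viewed, and the job is handed in when it is done.

Besides the shell and the picture viewer there is one more tool, called by a JSON object that holds its "name" and its "arguments". drive_tool: Moves the arm, as the interface text tells. Its arguments: {"type":"object","properties":{"series":{"type":"array","items":{"type":"array","items":{"type":"number"}}},"jaw":{"type":"number"}},"required":["series"]}

```bash
ls; mkdir -p pics; python3 - <<'E'
from cell import status,snapshot,get_calibration
import cv2,numpy as np
o=status.get_obs()
for k,v in o.items(): print(k,np.round(v,3))
for n in ("scene","top"):
    im=snapshot(n); cv2.imwrite(f"pics/{n}0.png",im[:,:,::-1]); c=get_calibration(n); print(n,c)
E
```

```text
pics
time 0.0
qpos [ 1.076  0.469 -0.049  1.534  0.024  1.141 -0.082]
joint_vel [-0.001  0.001 -0.001 -0.001 -0.     0.001 -0.002]
tau [ 1.0000e-03 -5.0797e+01 -8.0000e-02 -2.3616e+01 -6.1000e-02  3.8000e-02
  0.0000e+00]
position [ 302.922 -602.55   221.505]
tool_rot [-0.466  1.964 -1.96 ]
wrist_force [ 0.233 -0.857  0.54 ]
moment [ 0.006  0.06  -0.033]
width 87.209
scene {'vertical_fov': 44.568172455146254, 'cx': 280.6380689720349, 'cy': 211.2042040359071, 'k1': -0.039962636548359194, 'pose': array([[ 7.16616786e-01,  4.72101511e-01, -5.13400960e-01,
         1.12392848e+03],
       [ 6.97448176e-01, -4.79625270e-01,  5.32471259e-01,
        -7.23940223e+02],
       [ 5.14041138e-03, -7.39648406e-01, -6.72973857e-01,
         9.40806834e+02],
       [ 0.00000000e+00,  0.00000000e+00,  0.00000000e+00,
         1.00000000e+00]])}
top {'vertical_fov': 42.997991477502374, 'cx': 287.23021806875045, 'cy': 210.9532120226708, 'k1': -0.1824859306986622, 'pose': array([[-2.08406104e-02, -9.89232822e-01,  1.44858869e-01,
         2.83156657e+02],
       [-9.99754676e-01,  2.17070882e-02,  4.40336459e-03,
        -8.90232179e+01],
       [-7.50041702e-03, -1.44731563e-01, -9.89442529e-01,
         1.63878960e+03],
       [ 0.00000000e+00,  0.00000000e+00,  0.00000000e+00,
         1.00000000e+00]])}
```

View pics/scene0.png

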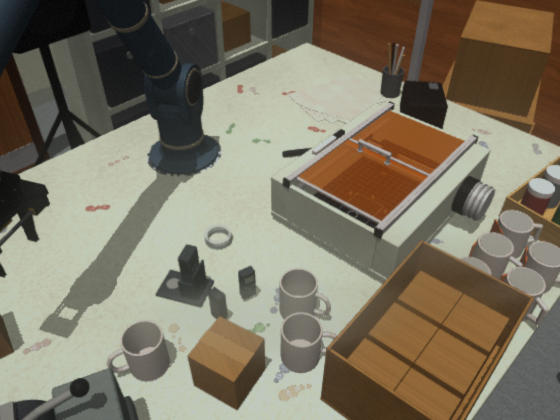

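View pics/top0.png

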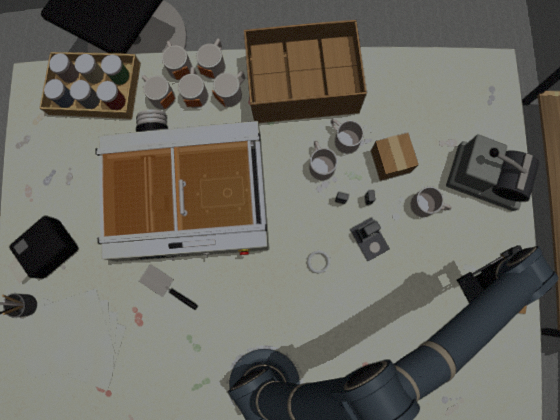

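The scene camera shows the engraver at about (380,180), the stand with an upright gauge at (187,275), and two small loose gauges at (218,300) and (247,280). In the top view these are the engraver (185,190), handle (183,197), ring (228,192), stand (370,240), and the small gauges (341,197) and (370,197). Next I'll run the networks and triangulate.

```bash
cat > h.py <<'E'
import numpy as np,cv2
from cell import status,snapshot,get_calibration,cut_out
from scipy.spatial.transform import Rotation as R
def KD(n):
    c=get_calibration(n); f=210/np.tan(np.radians(c["vertical_fov"]/2))
    return np.array([[f,0,c["cx"]],[0,f,c["cy"]],[0,0,1]]),np.array([c["k1"],0,0,0.]),c["pose"]
def ray(n,uv):
    K,D,P=KD(n); p=cv2.undistortPoints(np.array(uv,float).reshape(1,1,2),K,D).ravel()
    d=P[:3,:3]@np.r_[p,1]; return P[:3,3],d/np.linalg.norm(d)
def atz(n,uv,z):
    o,d=ray(n,uv); return o+d*(z-o[2])/d[2]
def tri(us,ut):
    o1,d1=ray("scene",us);o2,d2=ray("top",ut)
    A=np.c_[d1,-d2]; s=np.linalg.lstsq(A,o2-o1,rcond=None)[0]
    a=o1+s[0]*d1;b=o2+s[1]*d2
    return (a+b)/2,np.linalg.norm(a-b)
def proj(n,X):
    K,D,P=KD(n); Q=np.linalg.inv(P); X=np.atleast_2d(X).astype(float)
    return cv2.projectPoints(X,cv2.Rodrigues(Q[:3,:3])[0],Q[:3,3],K,D)[0].reshape(-1,2)
def crop(n,im,x0,x1,y0,y1,s,name):
    cv2.imwrite("pics/"+name,cv2.resize(im[y0:y1,x0:x1,::-1],None,fx=s,fy=s,interpolation=cv2.INTER_CUBIC))
E
python3 - <<'E'
from h import *
ims={n:snapshot(n) for n in("scene","top")}
for n in ims:
    np.save(n+"0.npy",ims[n])
    for t in ("window_handle","mark","gauge","stand","engraver"):
        for d in cut_out(n,t):
            ys,xs=np.nonzero(d["region"]); print(n,t,round(d["confidence"],2),np.round(d["xy"],1),xs.min(),xs.max(),ys.min(),ys.max(),len(xs))
crop("top",ims["top"],95,275,115,265,4.4,"t_eng.png")
crop("top",ims["top"],320,420,170,270,6,"t_g.png")
crop("scene",ims["scene"],150,270,230,330,6,"s_g.png")
crop("scene",ims["scene"],265,495,100,260,3.4,"s_eng.png")
E
```

```text
scene window_handle 0.76 [360.7 175. ] 296 428 139 222 6048
scene gauge 0.97 [248.9 281.6] 238 255 268 298 448
scene gauge 0.96 [219.1 303.7] 208 226 288 317 448
scene gauge 0.63 [189.  262.2] 178 198 245 283 595
scene stand 0.89 [185.9 287.2] 156 213 261 306 1423
scene stand 0.53 [190. 262.] 178 198 245 283 577
scene stand 0.26 [217.4 232. ] 204 231 224 249 498
scene engraver 0.71 [381.7 186. ] 270 495 102 281 23845
top window_handle 0.7 [212.1 185.1] 171 257 141 230 6784
top gauge 0.72 [371.7 229. ] 360 379 220 237 226
top gauge 0.43 [367.8 196.6] 364 374 191 203 111
top stand 0.59 [372.  243.8] 352 387 218 259 701
top engraver 0.66 [179.5 190.3] 95 269 109 260 21760
top engraver 0.61 [370.8 241.1] 351 388 218 260 735
```

View pics/t_eng.png

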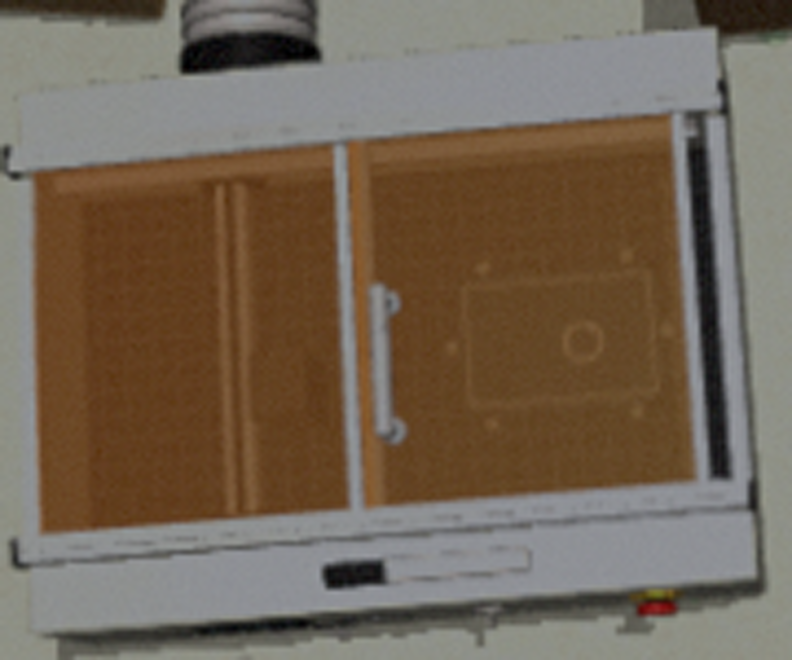

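View pics/t_g.png

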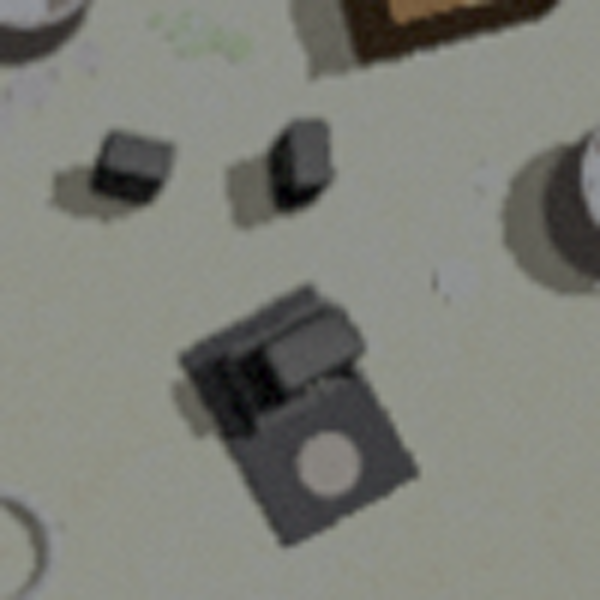

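View pics/s_g.png

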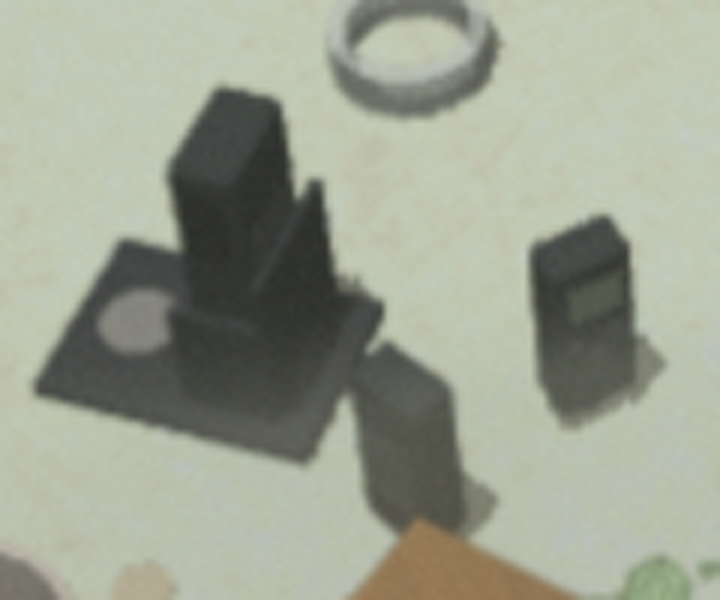

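View pics/s_eng.png

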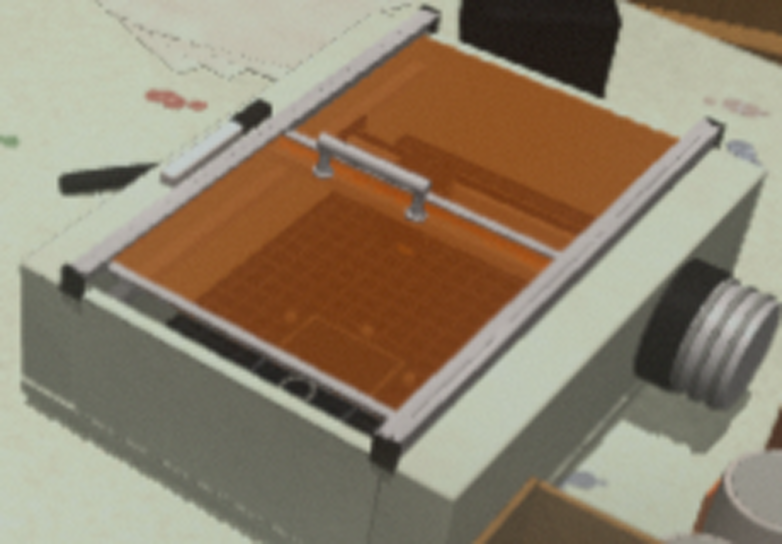

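```bash
python3 - <<'E'
from h import *
T=lambda p:np.array(p)/4.4+[95,115]
S=lambda p:np.array(p)/3.4+[265,100]
TG=lambda p:np.array(p)/6+[320,170]
SG=lambda p:np.array(p)/6+[150,230]
def pr(n,a,b):
    X,e=tri(a,b); print(n,np.round(X,1),"gap",round(e,1)); return X
h1=pr("h rear",S((424,187)),T((377,287)))
h2=pr("h front",S((322,140)),T((384,436)))
pr("mark",S((298,390)),T((582,341)))
for z in(48,):print(atz("top",T((582,341)),z),atz("scene",S((298,390)),z))
gt=[(266,352),(338,307),(363,344),(285,392)]
# scene: which corners: far/near
gs=[(280,100),(237,185),(170,175),(222,88)]
G=[]
for i in range(4): print("top z134",np.round(atz("top",TG(gt[i]),134),1)," scene",np.round(atz("scene",SG(gs[i]),134),1))
c=[np.mean(gt,0),np.mean(gs,0)]
pr("gauge top c",SG(c[1]),TG(c[0]))
# disc
pr("disc",SG((143,320)),TG((329,464)))
pr("small1",SG((583,240)),TG((137,153)));pr("small2",SG((405,380)),TG((302,145)))
# base corners top z=8
print("base")
for p in [(180,360),(312,285),(418,472),(288,548)]: print(np.round(atz("top",TG(p),8),1))
for p in [(35,388),(122,240),(385,305),(303,463)]: print(np.round(atz("scene",SG(p),8),1))
# engraver
print("rim corners z145")
for p in [(20,95),(718,30),(758,590),(30,635)]: print(np.round(atz("top",T(p),145),1))
E
```

```text
h rear [592.4 217.1 181.6] gap 5.2
h front [497.9 213.7 178.9] gap 9.3
mark [580.2 102.3  45. ] gap 7.8
[576.763507    99.18697094  48.        ] [584.28149583 102.91432529  48.        ]
top z134 [ 447.7 -300.7  134. ]  scene [ 458.2 -295.8  134. ]
top z134 [ 468.4 -336.1  134. ]  scene [ 479.8 -332.6  134. ]
top z134 [ 450.4 -347.3  134. ]  scene [ 459.2 -346.3  134. ]
top z134 [ 428.4 -309.   134. ]  scene [ 438.4 -306.8  134. ]
gauge top c [ 451.7 -320.8  128.1] gap 8.1
disc [ 405.6 -345.     7.2] gap 9.3
small1 [ 554.7 -243.8   91.8] gap 8.4
small2 [ 556.3 -327.8   87.7] gap 4.0
base
[ 458.4 -273.9    8. ]
[ 495.7 -343.8    8. ]
[ 397.7 -394.7    8. ]
[ 360.5 -325.9    8. ]
[ 406.7 -391.2    8. ]
[ 369.8 -322.4    8. ]
[ 470.7 -270.2    8. ]
[ 507.4 -341.6    8. ]
rim corners z145
[738.3 472.7 145. ]
[766.8  -3.  145. ]
[394.9 -24.1 145. ]
[373.2 453.  145. ]
```

The two views differ by a steady offset of about (9, 4) mm. I'll check both cameras against known robot points: base axis and TCP.

```bash
python3 - <<'E'
from h import *
o=status.get_obs(); p=o["position"]; Rm=R.from_rotvec(o["tool_rot"]).as_matrix(); print(np.round(Rm,3))
for n in("scene","top"):
    im=np.load(n+"0.npy").copy()
    big=cv2.resize(im,None,fx=4,fy=4,interpolation=cv2.INTER_CUBIC)
    def d(X,c):
        for u in proj(n,X): cv2.circle(big,tuple(int(round(v)) for v in (u+.5)*4),3,c,-1)
    d([p, p+Rm[:,2]*43,p-Rm[:,2]*43],(255,0,0))
    t=np.linspace(0,6.283,40)
    for rr in(60,100): d(np.c_[rr*np.cos(t),rr*np.sin(t),0*t],(0,255,0))
    if n=="top":
        cv2.imwrite("pics/c1.png",big[310*4:420*4,190*4:340*4,::-1]); cv2.imwrite("pics/c2.png",big[230*4:330*4,420*4:560*4,::-1])
    else:
        cv2.imwrite("pics/c3.png",big[90*4:190*4,120*4:250*4,::-1]); cv2.imwrite("pics/c4.png",big[150*4:290*4,0:140*4,::-1])
a=[cv2.imread(f"pics/c{i}.png") for i in (1,2,3,4)]
a=[cv2.resize(x,(400,300)) if 0 else cv2.resize(x,None,fx=min(400/x.shape[1],300/x.shape[0]),fy=min(400/x.shape[1],300/x.shape[0])) for x in a]
M=np.zeros((600,800,3),np.uint8)
for i,x in enumerate(a): M[300*(i//2):300*(i//2)+x.shape[0],400*(i%2):400*(i%2)+x.shape[1]]=x
cv2.imwrite("pics/calib.png",M)
E
```

```text
[[-0.893  0.     0.449]
 [-0.449 -0.    -0.893]
 [-0.    -1.     0.   ]]
```

View pics/calib.png

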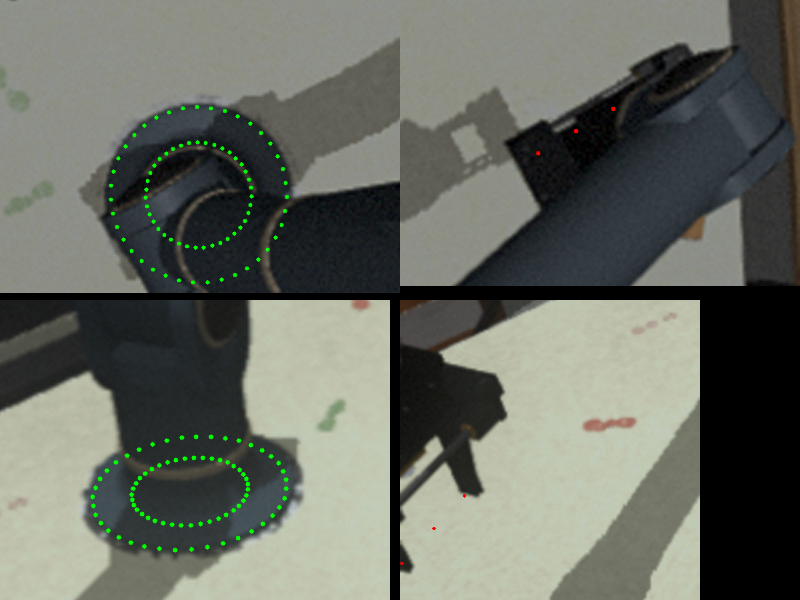

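```bash
cat >> h.py <<'E'
def plan(target,yawz=None,tilt0=True):
    """target TCP mm; yawz: wanted heading (deg) of tool z in world, tool y straight down. prints cm / deg row"""
    o=status.get_obs(); p=np.array(o["position"]); Rm=R.from_rotvec(o["tool_rot"])
    if yawz is None:
        z=Rm.as_matrix()[:,2]; yawz=np.degrees(np.arctan2(z[1],z[0]))
    a=np.radians(yawz); z=np.array([np.cos(a),np.sin(a),0]);y=np.array([0,0,-1.]);x=np.cross(y,z)
    Rt=R.from_matrix(np.c_[x,y,z])
    row=np.r_[Rm.inv().apply(np.array(target)-p)/10,np.degrees((Rm.inv()*Rt).as_rotvec())]
    print("t",o["time"],"pos",np.round(p,1),"F",np.round(o["wrist_force"],1),"w",round(float(o["width"]),1),"q",np.round(o["qpos"],2))
    print("row",np.round(row,2).tolist()); return row
E
python3 - <<'E'
from h import *
plan([545,160,300],-87)
plan([545,215,300],-87)
E
```

```text
t 0.7 pos [ 303.2 -603.1  222.6] F [ 0.1  0.  -0.1] w 87.1 q [ 1.08  0.47 -0.05  1.53  0.02  1.14 -0.08]
row [-55.88, -7.75, -57.32, -0.01, 23.69, -0.0]
t 0.7 pos [ 303.2 -603.1  222.6] F [ 0.1  0.  -0.1] w 87.1 q [ 1.08  0.47 -0.05  1.53  0.02  1.14 -0.08]
row [-58.35, -7.75, -62.23, -0.01, 23.69, -0.0]
```

{"name": "drive_tool", "arguments": {"series": [[0,-6,0,0,0,0],[-5,-7.7,-5,0,0,0],[-10,-7.7,-10,0,0,0],[-58.3,-7.7,-62.2,0,23.7,0],[-58.3,-7.7,-62.2,0,23.7,0],[-58.3,-7.7,-62.2,0,23.7,0],[-58.3,-7.7,-62.2,0,23.7,0],[-58.3,-7.7,-62.2,0,23.7,0],[-58.3,-7.7,-62.2,0,23.7,0],[-58.3,-7.7,-62.2,0,23.7,0],[-58.3,-7.7,-62.2,0,23.7,0],[-58.3,-7.7,-62.2,0,23.7,0]], "jaw": 1}}

```text
time: 2.2
position: [497.8, 52.8, 299.9]
tool_rot: [-0.055, 2.194, -2.195]
wrist_force: [0.5, -0.3, -0.2]
width: 87.1
```

```bash
python3 - <<'E'
from h import *
plan([545,215,260],-87)
E
```

```text
t 2.2 pos [497.8  52.8 299.9] F [ 0.5 -0.3 -0.2] w 87.1 q [ 0.24  0.15 -0.48  1.81  0.07  1.2  -1.78]
row [-5.54, 3.99, -15.96, -0.03, -0.04, -0.08]
```

{"name": "drive_tool", "arguments": {"series": [[-5.5,3,-16,0,0,0],[-5.5,4,-16,0,0,0],[-5.5,4,-16,0,0,0],[-5.5,4,-16,0,0,0],[-5.5,4,-16,0,0,0]]}}

```text
time: 2.82
position: [544.6, 214.6, 259.9]
tool_rot: [-0.055, 2.193, -2.196]
wrist_force: [-0.2, -1.0, 0.6]
width: 87.3
```

```bash
cat > calchk.py <<'E'
from h import *
import sys
tag=sys.argv[1]; extra=eval(sys.argv[2]) if len(sys.argv)>2 else []
o=status.get_obs(); p=o["position"]; Rm=R.from_rotvec(o["tool_rot"]).as_matrix(); w=o["width"]/2
print(np.round(p,1),np.round(o["wrist_force"],1),o["width"],o["time"])
out=[]
for n in("scene","top"):
    im=snapshot(n); np.save(f"{n}_{tag}.npy",im)
    c=proj(n,p)[0]; x0,y0=[int(v) for v in np.clip(c-[50,45],0,[460,330])]
    s=4; b=cv2.resize(im[y0:y0+130,x0:x0+100],None,fx=s,fy=s,interpolation=cv2.INTER_CUBIC)
    for X in [p,p+Rm[:,2]*w,p-Rm[:,2]*w,p+Rm[:,2]*w+Rm[:,0]*9.5,p-Rm[:,2]*w+Rm[:,0]*9.5,p+Rm[:,2]*w-Rm[:,0]*9.5,p-Rm[:,2]*w-Rm[:,0]*9.5]:
        u=(proj(n,X)[0]-[x0,y0]+.5)*s; cv2.circle(b,tuple(int(round(v)) for v in u),2,(255,0,0),-1)
    for X in extra:
        u=(proj(n,X)[0]-[x0,y0]+.5)*s; cv2.circle(b,tuple(int(round(v)) for v in u),2,(0,255,0),-1)
    out.append(cv2.copyMakeBorder(b,0,520-b.shape[0],0,400-b.shape[1],cv2.BORDER_CONSTANT)); print(n,"crop origin",x0,y0,"scale",s)
cv2.imwrite(f"pics/{tag}.png",np.hstack(out)[:,:,::-1])
E
python3 calchk.py k1 "[[592.4,217.1,182],[497.9,213.7,182]]"
```

```text
[544.6 214.6 259.9] [-0.2 -1.   0.6] 87.28618812093647 2.825
scene crop origin 326 76 scale 4
top crop origin 124 146 scale 4
```

View pics/k1.png

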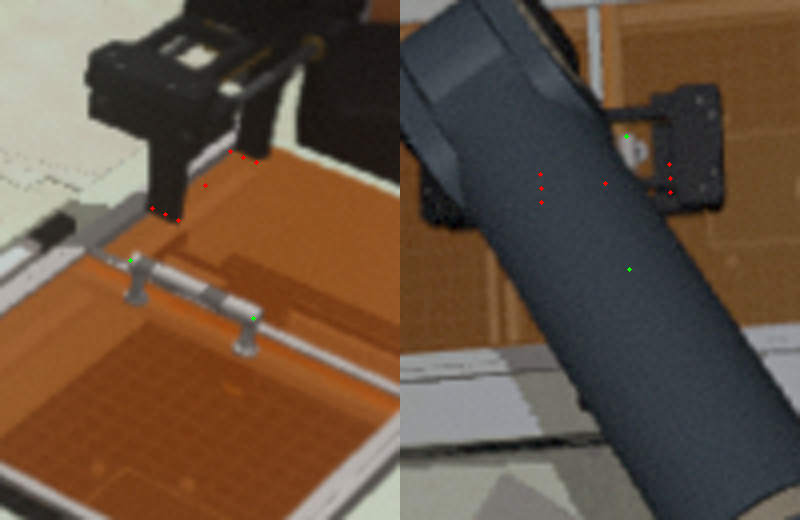

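```bash
python3 - <<'E'
from h import *
a=np.array([(133,259),(258,312)])/4-.375+[326,76]
for u in a: print(np.round(atz("scene",u,182),1))
plan([547,219,166],-87)
E
```

```text
[499.1 215.7 182. ]
[591.3 224.8 182. ]
t 2.925 pos [544.9 213.6 260.4] F [0.5 0.9 1.3] w 87.0 q [-0.02  0.34 -0.55  1.68  0.19  1.17 -2.14]
row [-0.21, 9.44, -0.54, -0.09, -0.19, -0.13]
```

{"name": "drive_tool", "arguments": {"series": [[-0.2,5,-0.5,0,0,0],[-0.2,9.3,-0.5,0,0,0],[-0.2,9.3,-0.5,0,0,0]]}}

```text
time: 3.3
position: [545.3, 215.6, 165.0]
tool_rot: [-0.055, 2.194, -2.205]
wrist_force: [-0.7, -0.2, 0.8]
width: 87.2
```

{"name": "drive_tool", "arguments": {"series": [[0,0,0,0,0,0],[0,0,0,0,0,0],[0,0,0,0,0,0],[0,0,0,0,0,0],[0,0,0,0,0,0]], "jaw": 0}}

```text
time: 3.92
position: [545.4, 215.7, 165.2]
tool_rot: [-0.055, 2.194, -2.204]
wrist_force: [0.2, 0.4, -0.4]
width: 45.2
```

```bash
python3 calchk.py k2
```

```text
[545.4 215.7 165.2] [ 0.2  0.4 -0.4] 45.228737842639845 3.925
scene crop origin 322 107 scale 4
top crop origin 131 151 scale 4
```

View pics/k2.png

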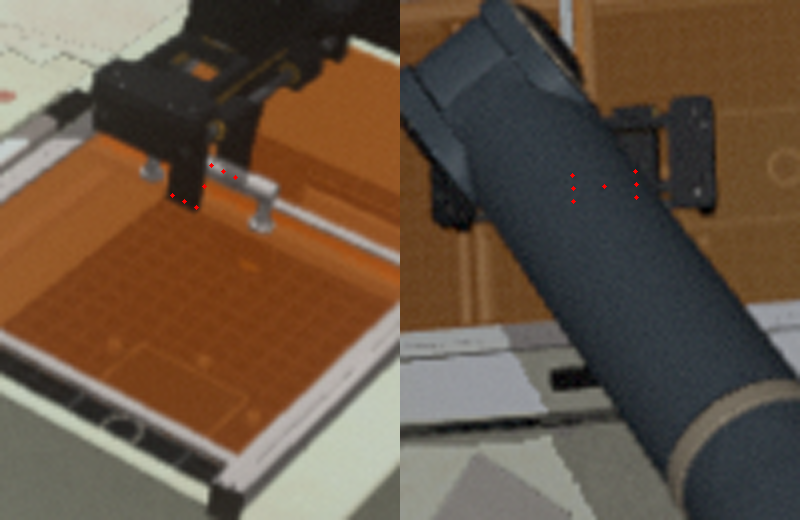

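Scene shows the fingers straddling the bar between the posts (bar at about (240,180) in the crop), with the red fingertip dots on the tip. The jaws are still closing.

{"name": "drive_tool", "arguments": {"series": [[0,0,0,0,0,0],[0,0,0,0,0,0],[0,0,0,0,0,0],[0,0,0,0,0,0],[0,0,0,0,0,0]]}}

```text
time: 4.65
position: [545.3, 215.4, 165.0]
tool_rot: [-0.056, 2.194, -2.205]
wrist_force: [0.0, -1.7, -0.1]
width: 11.0
```

```bash
python3 - <<'E'
from h import *
plan([545,215,165],-87)
E
```

```text
t 4.65 pos [545.3 215.4 165. ] F [ 0.  -1.7 -0.1] w 11.0 q [-0.05  0.44 -0.52  1.79  0.26  0.99 -2.2 ]
row [0.03, -0.0, 0.04, -0.29, -0.31, 0.21]
```

Gripped the bar (width 11). Pulling along tool −z, which is the engraver's +y.

{"name": "drive_tool", "arguments": {"series": [[0,0,-1,0,0,0],[0,0,-3,0,0,0],[0,0,-5,0,0,0],[0,0,-7,0,0,0],[0,0,-9,0,0,0],[0,0,-11,0,0,0],[0,0,-13,0,0,0],[0,0,-14,0,0,0],[0,0,-15,0,0,0],[0,0,-15,0,0,0]]}}

```text
time: 5.9
position: [536.0, 370.0, 164.9]
tool_rot: [-0.061, 2.198, -2.199]
wrist_force: [-5.3, 1.1, 4.6]
width: 11.1
```

```bash
python3 - <<'E'
from h import *
plan([545,215,165],-87)
im=snapshot("scene"); crop("scene",im,265,495,60,260,3.4,"s_eng2.png")
E
```

```text
t 5.9 pos [536.  370.  164.9] F [-5.3  1.1  4.6] w 11.1 q [-0.3   0.54 -0.53  1.63  0.3   1.06 -2.43]
row [-0.12, -0.0, 15.52, -0.02, -0.1, 0.28]
```

View pics/s_eng2.png

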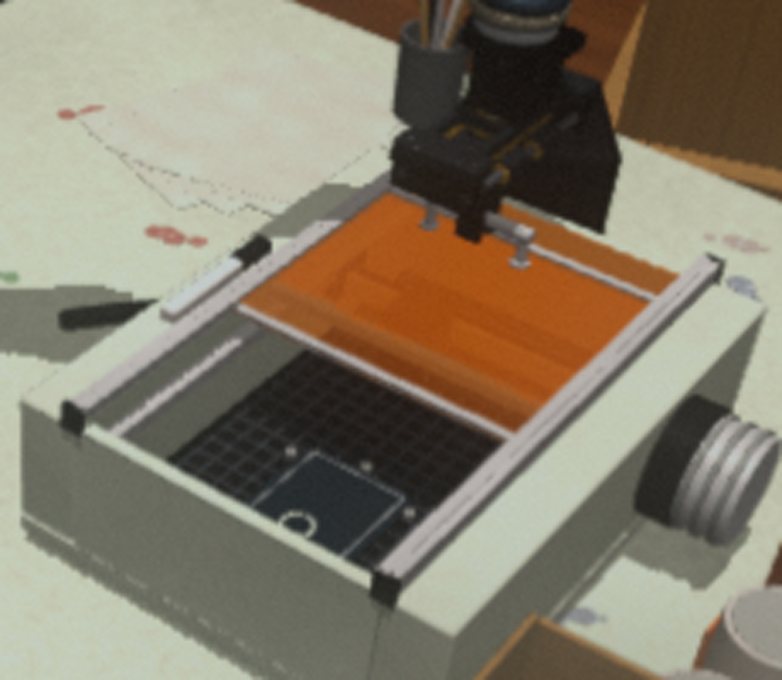

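The window is about three-quarters open and the ring is now visible at (297,525) in the crop. I'll continue in small steps to the stop.

{"name": "drive_tool", "arguments": {"series": [[0,0,-0.5,0,0,0],[0,0,-1,0,0,0],[0,0,-1.5,0,0,0],[0,0,-2,0,0,0],[0,0,-2,0,0,0]]}}

```text
time: 6.58
position: [534.6, 391.2, 165.0]
tool_rot: [-0.062, 2.2, -2.196]
wrist_force: [-2.3, 0.8, 1.7]
width: 10.7
```

{"name": "drive_tool", "arguments": {"series": [[0,0,-0.5,0,0,0],[0,0,-1,0,0,0],[0,0,-1,0,0,0]]}}

```text
time: 6.95
position: [533.9, 402.2, 165.0]
tool_rot: [-0.062, 2.201, -2.194]
wrist_force: [-2.1, 1.1, 1.3]
width: 11.0
```

{"name": "drive_tool", "arguments": {"series": [[0,0,-0.5,0,0,0],[0,0,-1,0,0,0],[0,0,-1,0,0,0]]}}

```text
time: 7.32
position: [533.7, 406.2, 164.9]
tool_rot: [-0.062, 2.19, -2.21]
wrist_force: [-6.3, -13.1, 11.6]
width: 11.0
```

Stop reached at y≈406 (force 13 N; 191 mm of travel). Releasing and rising.

{"name": "drive_tool", "arguments": {"series": [[0,0,0.1,0,0,0],[0,0,0.1,0,0,0],[0,0,0.1,0,0,0],[0,0,0.1,0,0,0]], "jaw": 1}}

```text
time: 7.82
position: [533.8, 405.7, 164.7]
tool_rot: [-0.063, 2.191, -2.209]
wrist_force: [0.5, 0.1, -0.5]
width: 43.3
```

{"name": "drive_tool", "arguments": {"series": [[0,-1,0,0,0,0],[0,-6,0,0,0,0],[0,-12,0,0,0,0],[0,-14,0,0,0,0],[2,-15,5,0,0,0],[2,-15,20,0,0,0],[2,-15,20,0,0,0],[2,-15,20,0,0,0],[2,-15,20,0,0,0]]}}

```text
time: 8.95
position: [525.5, 204.1, 317.4]
tool_rot: [-0.056, 2.191, -2.211]
wrist_force: [-0.0, 0.5, 0.2]
width: 87.0
```

```bash
python3 - <<'E'
from h import *
plan([445,-250,300],-63)
plan([458,-320,230],-63)
for n in("scene","top"):
    im=snapshot(n); np.save(n+"1.npy",im); cv2.imwrite(f"pics/{n}1.png",im[:,:,::-1])
E
```

```text
t 8.95 pos [525.5 204.1 317.4] F [-0.   0.5  0.2] w 87.0 q [-0.02  0.27 -0.53  1.64  0.14  1.28 -2.11]
row [10.08, 2.2, 44.98, -0.43, -24.42, 0.44]
t 8.95 pos [525.5 204.1 317.4] F [-0.   0.5  0.2] w 87.0 q [-0.02  0.27 -0.53  1.64  0.14  1.28 -2.11]
row [9.05, 9.26, 51.97, -0.43, -24.42, 0.44]
```

View pics/scene1.png

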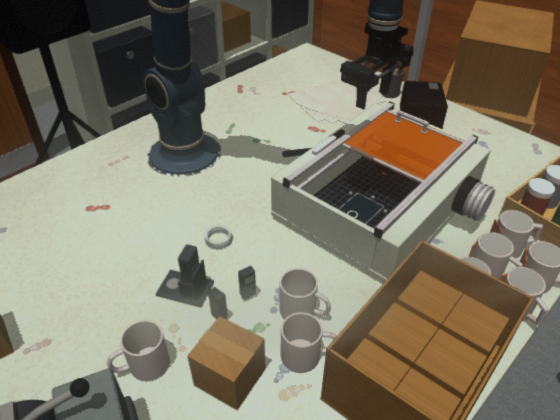

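View pics/top1.png

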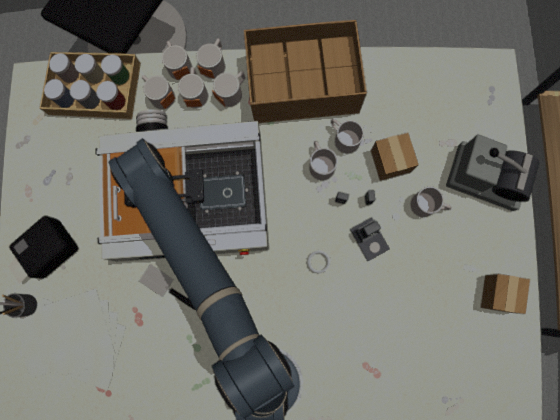

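The window is open to the stop, and the ring is clear at top (228,192) and scene (353,214). Now I'll measure the ring, then the gauge, more precisely.

```bash
python3 - <<'E'
from h import *
t=np.load("top1.npy");s=np.load("scene1.npy")
a=cv2.resize(t[160:225,180:275],None,fx=8,fy=8,interpolation=cv2.INTER_CUBIC)[:, :400*2]
cv2.imwrite("pics/m_t.png",a[:,:,::-1])
crop("s",s,310,410,175,235,8,"m_s.png")
for n in("top","scene"):
    for d in cut_out(n,"mark"): print(n,d["confidence"],d["xy"],d["region"].sum())
    for d in cut_out(n,"plate"): print(n,"plate",d["confidence"],d["xy"],d["region"].sum())
E
```

```text
top 0.62 [227.5, 191.8] 55
top plate 0.88 [223.1, 190.1] 1336
top plate 0.52 [123.4, 200.4] 2227
scene plate 0.86 [363.7, 205.5] 933
```

View pics/m_t.png

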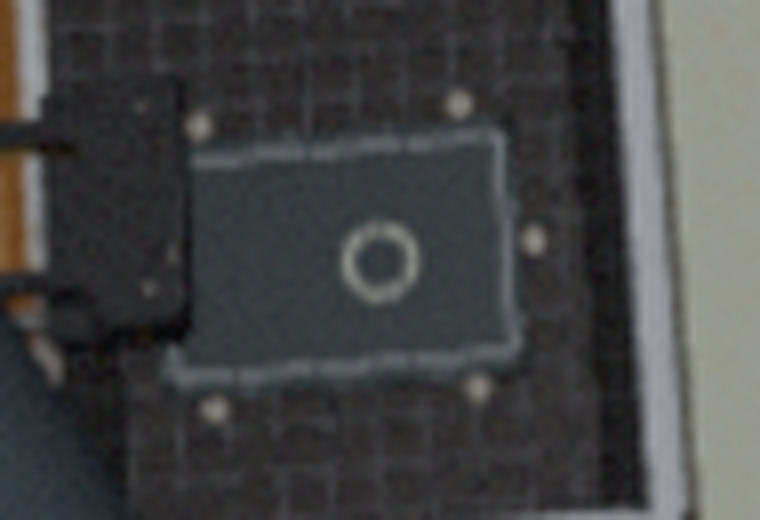

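View pics/m_s.png

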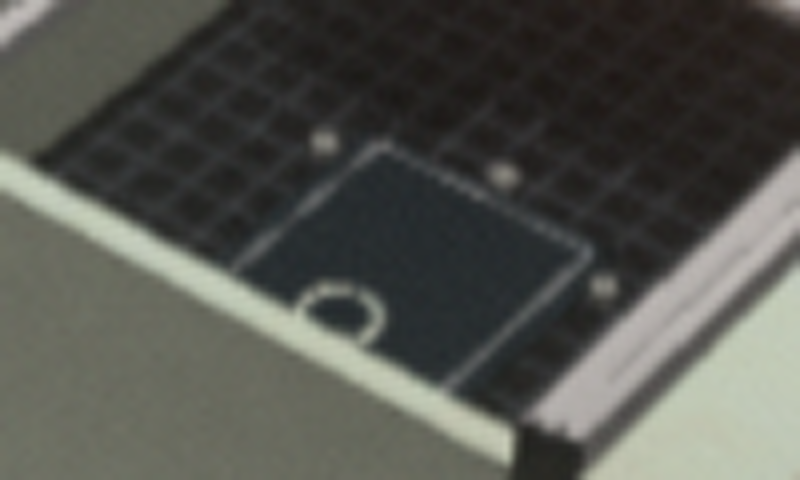

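```bash
python3 - <<'E'
from h import *
ut=np.array((380,263))/8-.44+[180,160]; us=np.array((341,316))/8-.44+[310,175]
print(tri(us,ut),atz("top",ut,48),atz("scene",us,48))
plan([580,102,190],-87)
plan([580,102,120],-87)
E
```

```text
(array([579.48780238, 102.18849604,  46.98714817]), np.float64(6.2950559243647515)) [576.97984436  99.83679522  48.        ] [581.89965789 104.01574197  48.        ]
t 9.25 pos [524.4 208.1 316.5] F [ 0.1  0.1 -0.5] w 87.0 q [-0.03  0.27 -0.53  1.64  0.14  1.28 -2.11]
row [-5.1, 12.69, 10.79, -0.43, 0.01, 0.44]
t 9.25 pos [524.4 208.1 316.5] F [ 0.1  0.1 -0.5] w 87.0 q [-0.03  0.27 -0.53  1.64  0.14  1.28 -2.11]
row [-5.15, 19.69, 10.74, -0.43, 0.01, 0.44]
```

{"name": "drive_tool", "arguments": {"series": [[-5.1,4,10.8,0,0,0],[-5.1,10,10.8,0,0,0],[-5.1,14,10.8,-0.4,0,0.4],[-5.1,19.7,10.7,-0.4,0,0.4],[-5.1,19.7,10.7,-0.4,0,0.4],[-5.1,19.7,10.7,-0.4,0,0.4],[-5.1,19.7,10.7,-0.4,0,0.4],[-5.1,19.7,10.7,-0.4,0,0.4]], "jaw": 0}}

```text
time: 10.25
position: [580.7, 103.1, 122.2]
tool_rot: [-0.054, 2.193, -2.193]
wrist_force: [-0.2, 0.9, -0.2]
width: 15.0
```

```bash
python3 calchk.py k3
```

```text
[580.7 103.1 122.2] [-0.2  0.9 -0.2] 15.00452765560519 10.25
scene crop origin 304 146 scale 4
top crop origin 172 141 scale 4
```

View pics/k3.png

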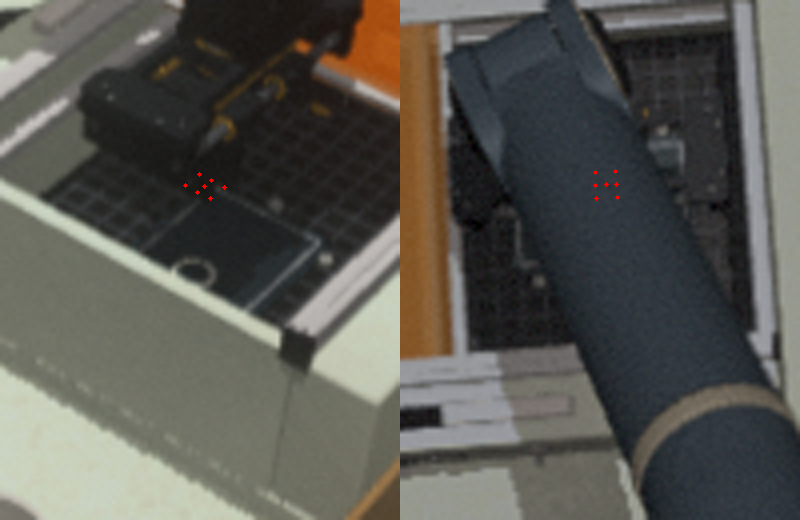

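```bash
python3 - <<'E'
from h import *
s=np.load("scene_k3.npy")
o=status.get_obs(); p=o["position"]; print(np.round(p,1),proj("scene",p))
Rm=R.from_rotvec(o["tool_rot"]).as_matrix()
x0,y0=320,160
b=s[y0:y0+65,x0:x0+70].astype(float); b=np.clip(b*2.6,0,255).astype(np.uint8)
b=cv2.resize(b,None,fx=9,fy=9,interpolation=cv2.INTER_CUBIC)
for a in(-1,1):
  for c in(-1,1):
    u=(proj("scene",p+Rm[:,0]*9.5*a+Rm[:,2]*7.5*c)[0]-[x0,y0]+.5)*9; cv2.circle(b,tuple(u.round().astype(int).tolist()),2,(255,0,0),-1)
cv2.imwrite("pics/k3b.png",b[:,:,::-1])
E
```

```text
[580.1 102.6 121.3] [[354.19689715 192.23957815]]
```

View pics/k3b.png

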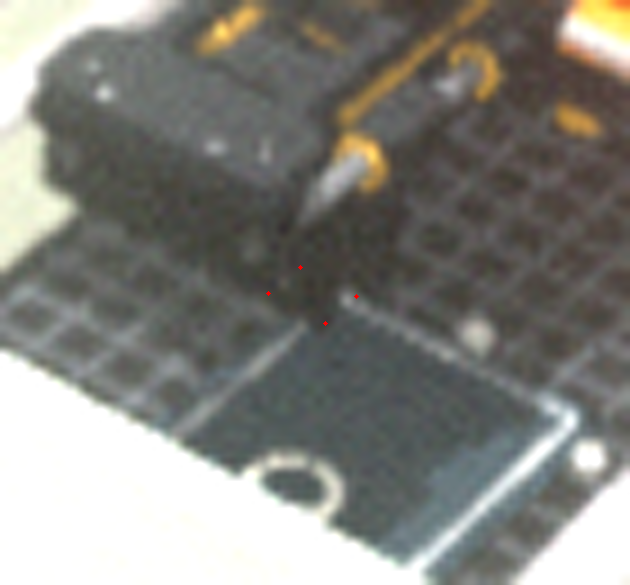

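The scene camera agrees with the fingertip to within about 1 px, and the ring stands at roughly (580,102,47). Next I'll hover over the gauge.

```bash
python3 - <<'E'
from h import *
plan([454,-321,280],-62.7)
plan([454,-321,165],-62.7)
E
```

```text
t 10.35 pos [580.1 102.6 121.3] F [ 0.4  0.1 -0.5] w 7.4 q [ 0.08  0.47 -0.44  1.83  0.25  0.89 -1.99]
row [14.8, -15.87, 41.65, -0.05, -24.28, -0.09]
t 10.35 pos [580.1 102.6 121.3] F [ 0.4  0.1 -0.5] w 7.4 q [ 0.08  0.47 -0.44  1.83  0.25  0.89 -1.99]
row [14.82, -4.37, 41.64, -0.05, -24.28, -0.09]
```

{"name": "drive_tool", "arguments": {"series": [[0,-6,0,0,0,0],[0,-12,0,0,0,0],[0,-16,0,0,0,0],[4,-16,8,0,0,0],[14.8,-15.9,41.7,0,-24.3,0],[14.8,-15.9,41.7,0,-24.3,0],[14.8,-15.9,41.7,0,-24.3,0],[14.8,-15.9,41.7,0,-24.3,0],[14.8,-15.9,41.7,0,-24.3,0],[14.8,-15.9,41.7,0,-24.3,0],[14.8,-13,41.7,0,-24.3,0],[14.8,-10,41.7,0,-24.3,0]]}}

```text
time: 11.85
position: [453.1, -324.3, 221.3]
tool_rot: [-0.468, 1.955, -1.96]
wrist_force: [-0.1, 0.6, -0.3]
width: 0.4
```

{"name": "drive_tool", "arguments": {"series": [[0,0,0,0,0,0],[0,0,0,0,0,0],[0,0,0,0,0,0],[0,0,0,0,0,0],[0,0,0,0,0,0],[0,0,0,0,0,0],[0,0,0,0,0,0]], "jaw": 1}}

```text
time: 12.72
position: [453.1, -324.3, 221.3]
tool_rot: [-0.468, 1.955, -1.96]
wrist_force: [1.2, -0.4, -0.4]
width: 62.2
```

```bash
python3 - <<'E'
from h import *
plan([454,-321,165],-62.7)
E
```

```text
t 12.725 pos [ 453.1 -324.3  221.3] F [ 1.2 -0.4 -0.4] w 62.2 q [ 0.79  0.29 -0.31  1.81  0.1   1.05 -0.65]
row [-0.22, 5.63, -0.27, -0.19, -0.26, -0.09]
```

{"name": "drive_tool", "arguments": {"series": [[-0.2,2.5,-0.2,0,0,0],[-0.2,5.6,-0.2,0,0,0],[-0.2,5.6,-0.2,0,0,0],[-0.2,5.6,-0.2,0,0,0]]}}

```text
time: 13.22
position: [454.8, -322.1, 166.3]
tool_rot: [-0.467, 1.953, -1.961]
wrist_force: [0.2, -0.2, 0.4]
width: 86.6
```

```bash
sed -i 's/p-Rm\[:,2\]\*w-Rm\[:,0\]\*9.5\]:/p-Rm[:,2]*w-Rm[:,0]*9.5]:/' calchk.py; python3 calchk.py k4
```

```text
[ 454.8 -322.1  166.3] [ 0.2 -0.2  0.4] 86.62924119096526 13.225
scene crop origin 134 196 scale 4
top crop origin 323 179 scale 4
```

View pics/k4.png

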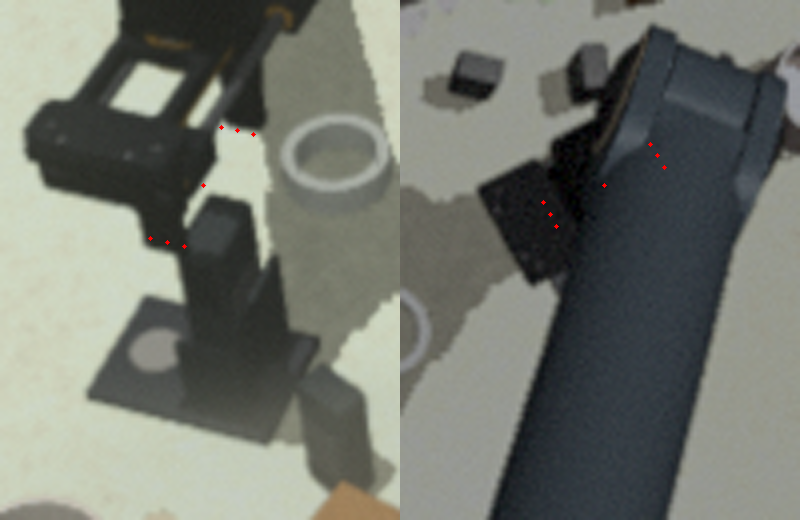

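```bash
python3 - <<'E'
from h import *
s=np.load("scene1.npy");t=np.load("top1.npy")
def box(x,y,yaw,l,w,z0,z1,off=0):
    c,sn=np.cos(np.radians(yaw)),np.sin(np.radians(yaw)); M=np.array([[c,-sn],[sn,c]])
    q=[(M@np.array(v)+[x,y]) for v in [(-l/2+off,-w/2),(l/2+off,-w/2),(l/2+off,w/2),(-l/2+off,w/2)]]
    return [[*v,z0] for v in q],[[*v,z1] for v in q]
out=[]
for n,im,o,est in(("scene",s,(150,235),[(457.5,-320.3),(454,-321)]),("top",t,(335,205),[(450,-322),(454,-321)])):
  for e in est:
    b=im[o[1]:o[1]+75,o[0]:o[0]+75].astype(float)*1.8; b=cv2.resize(np.clip(b,0,255).astype(np.uint8),None,fx=5,fy=5,interpolation=cv2.INTER_CUBIC)
    def pl(P,c):
        u=((proj(n,P)-o+.5)*5).round().astype(np.int32); cv2.polylines(b,[u.reshape(-1,1,2)],True,c,1)
    lo,hi=box(*e,27.3,28,46,24,134); pl(hi,(255,0,0))
    for a,c in zip(lo,hi): pl([a,c],(255,0,0))
    lo,hi=box(*e,27.3,41,59,8,38);pl(hi,(0,255,0))
    lo,hi=box(*e,27.3,115,80,0,8,-25);pl(hi,(0,0,255))
    out.append(b)
cv2.imwrite("pics/fit.png",np.vstack([np.hstack(out[:2]),np.hstack(out[2:])])[:,:,::-1][:, :])
x=cv2.imread("pics/fit.png");print(x.shape)
cv2.imwrite("pics/fit.png",cv2.resize(x,(600,600)) if x.shape[0]>600 else x)
E
```

```text
(750, 750, 3)
```

View pics/fit.png

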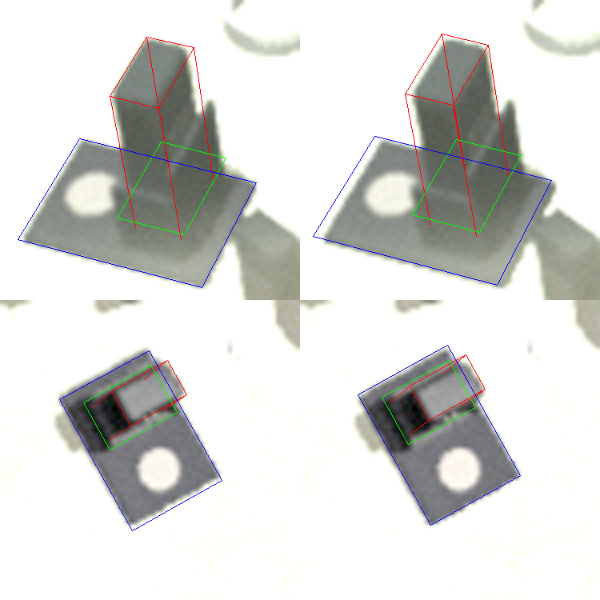

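The stand fits the model: base, socket and disc line up, and the gauge top triangulates at about 128–134 mm. The loose ones at top (341,197) and (370,197) are only about 90 mm high. The gauge in the stand (top (370,229), scene (189,262)) has the 28×46×110 size and sits in the socket, so it is the one meant. Descending.

```bash
python3 - <<'E'
from h import *
plan([456,-320.5,102],-62.7)
E
```

```text
t 13.325 pos [ 455.1 -322.2  166.8] F [-0.6 -0.4  0.7] w 86.5 q [ 0.78  0.35 -0.3   1.87  0.13  0.93 -0.68]
row [-0.14, 6.47, -0.15, -0.32, -0.27, -0.16]
```

{"name": "drive_tool", "arguments": {"series": [[-0.1,1.5,-0.1,-0.3,-0.3,-0.2],[-0.1,3.5,-0.1,-0.3,-0.3,-0.2],[-0.1,5.5,-0.1,-0.3,-0.3,-0.2],[-0.1,6.5,-0.1,-0.3,-0.3,-0.2],[-0.1,6.5,-0.1,-0.3,-0.3,-0.2]]}}

```text
time: 13.95
position: [455.5, -320.9, 101.1]
tool_rot: [-0.477, 1.957, -1.955]
wrist_force: [0.4, -0.2, 0.5]
width: 87.1
```

```bash
python3 calchk.py k5; python3 - <<'E'
from h import *
plan([456,-320.5,102],-62.7)
E
```

```text
[ 455.5 -320.9  101.1] [ 0.4 -0.2  0.5] 87.06653880115324 13.95
scene crop origin 138 217 scale 4
top crop origin 319 182 scale 4
t 14.05 pos [ 456.3 -321.3  102.2] F [1.1 0.1 0.1] w 87.0 q [ 0.76  0.43 -0.29  1.92  0.17  0.81 -0.71]
row [-0.01, 0.02, -0.09, -0.07, 0.04, 0.0]
```

View pics/k5.png

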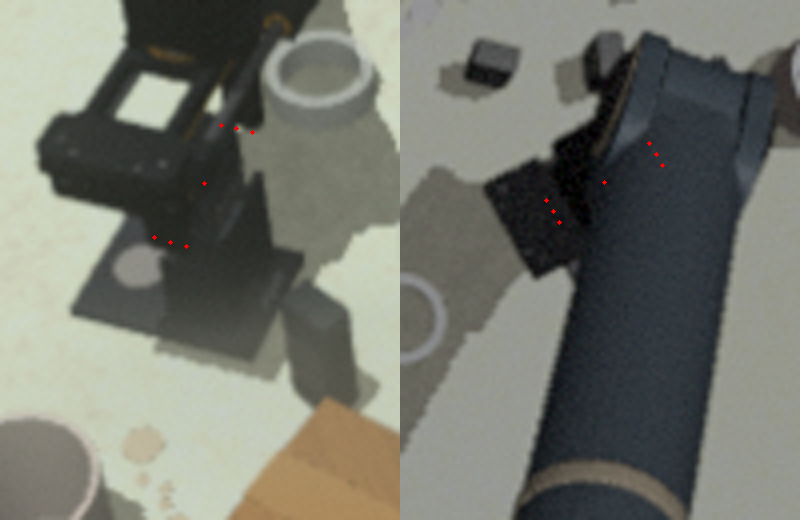

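The fingers straddle the gauge above the stand's walls. Closing.

{"name": "drive_tool", "arguments": {"series": [[0,0,0,0,0,0],[0,0,0,0,0,0],[0,0,0,0,0,0],[0,0,0,0,0,0],[0,0,0,0,0,0],[0,0,0,0,0,0],[0,0,0,0,0,0]], "jaw": 0}}

```text
time: 14.92
position: [456.3, -321.2, 102.2]
tool_rot: [-0.476, 1.954, -1.956]
wrist_force: [-0.8, 0.2, 0.2]
width: 45.9
```

Width 45.9 mm confirms the right gauge. Lifting straight up.

{"name": "drive_tool", "arguments": {"series": [[0,0,0,0,0,0],[0,-0.5,0,0,0,0],[0,-1.5,0,0,0,0],[0,-3,0,0,0,0],[0,-5,0,0,0,0],[0,-7,0,0,0,0],[0,-9,0,0,0,0],[0,-11,0,0,0,0],[0,-12,0,0,0,0],[0,-12,0,0,0,0]]}}

```text
time: 16.18
position: [456.6, -321.3, 223.2]
tool_rot: [-0.474, 1.952, -1.957]
wrist_force: [-0.7, -0.1, -2.5]
width: 45.6
```

```bash
cat > gfit.py <<'E'
from h import *
import sys
# draw gauge model in hand; args tag dx dz(drop of gauge top above tcp) 
tag=sys.argv[1]; dxs=[float(v) for v in sys.argv[2].split(",")]; ht=float(sys.argv[3])
o=status.get_obs(); p=o["position"]; Rm=R.from_rotvec(o["tool_rot"]).as_matrix()
print("t",o["time"],np.round(p,1),np.round(o["wrist_force"],1),round(float(o["width"]),1),"toolz heading",round(float(np.degrees(np.arctan2(Rm[1,2],Rm[0,2]))),2),"tilt",np.round(Rm[:2,1],4))
im=snapshot("scene"); np.save(f"scene_{tag}.npy",im)
c=proj("scene",p-[0,0,30])[0]; x0,y0=[int(v) for v in c-[40,37]]
out=[]
for dx in dxs:
    b=np.clip(im[y0:y0+85,x0:x0+80].astype(float)*2.0,0,255).astype(np.uint8); b=cv2.resize(b,None,fx=5,fy=5,interpolation=cv2.INTER_CUBIC)
    # gauge frame: x=-tool x, y=-tool z, z=-tool y ; gauge axis at tcp + dx*gauge x
    gx,gy,gz=-Rm[:,0],-Rm[:,2],-Rm[:,1]
    top=p+gx*dx+gz*ht
    def P(a,bb,cc): return top+gx*a+gy*bb+gz*cc
    def pl(L,c,cl=True):
        u=((proj("scene",np.array(L))-[x0,y0]+.5)*5).round().astype(np.int32); cv2.polylines(b,[u.reshape(-1,1,2)],cl,c,1)
    sq=[(-14,-23),(14,-23),(14,23),(-14,23)]
    pl([P(*s,-110) for s in sq],(255,0,0)); pl([P(*s,0) for s in sq],(255,0,0))
    for s in sq[:1]+sq[1:2]+sq[2:3]: pl([P(*s,0),P(*s,-110)],(255,0,0),False)
    th=np.linspace(0,6.28,20); pl([P(6*np.cos(v),6*np.sin(v),-124) for v in th],(0,200,0))
    out.append(b)
cv2.imwrite(f"pics/{tag}.png",np.hstack(out)[:,:,::-1])
E
python3 gfit.py g1 0,4 32
```

```text
t 16.175 [ 456.6 -321.3  223.2] [-0.7 -0.1 -2.5] 45.6 toolz heading -62.66 tilt [ 0.0018 -0.002 ]
```

View pics/g1.png

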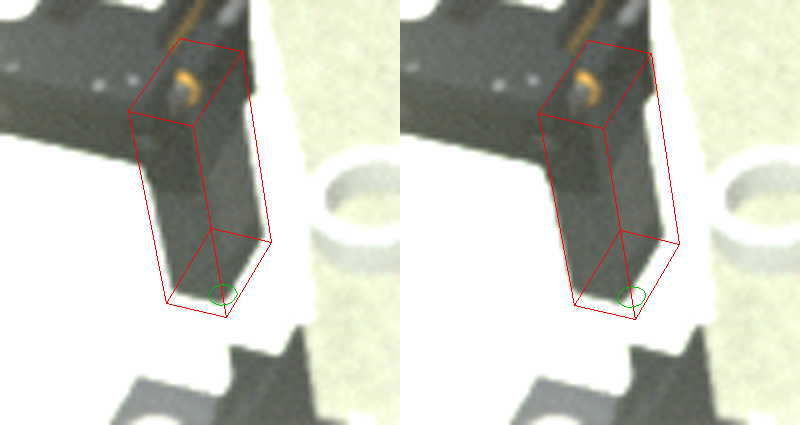

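```bash
python3 - <<'E'
from h import *
im=np.load("scene_g1.npy"); o=status.get_obs(); p=np.array([456.6,-321.3,223.2]); Rm=R.from_rotvec(o["tool_rot"]).as_matrix()
x0,y0=160,225; s=10
b=cv2.resize(im[y0:y0+60,x0:x0+80],None,fx=s,fy=s,interpolation=cv2.INTER_CUBIC)
gx,gy,gz=-Rm[:,0],-Rm[:,2],-Rm[:,1]
for dx,ht,c in((0,32,(255,0,0)),):
    top=p+gx*dx+gz*ht
    P=lambda a,bb,cc: top+gx*a+gy*bb+gz*cc
    def pl(L,c,cl=True):
        u=((proj("scene",np.array(L))-[x0,y0]+.5)*s).round().astype(np.int32); cv2.polylines(b,[u.reshape(-1,1,2)],cl,c,1)
    sq=[(-14,-23),(14,-23),(14,23),(-14,23)]
    pl([P(*q,-110) for q in sq],c)
    for q in sq[:3]: pl([P(*q,0),P(*q,-110)],c,False)
    th=np.linspace(0,6.28,20)
    pl([P(6*np.cos(v),6*np.sin(v),-124) for v in th],(0,200,0))
cv2.imwrite("pics/g1b.png",b[:,:,::-1])
g=im.mean(2)
for r in(255,262,268,275): print(r,g[r,165:225].astype(int).tolist())
E
```

```text
255 [203, 202, 204, 204, 205, 204, 204, 204, 204, 203, 204, 204, 202, 198, 185, 174, 156, 145, 139, 118, 95, 79, 91, 142, 186, 202, 203, 204, 204, 201, 200, 203, 203, 202, 203, 201, 200, 200, 202, 196, 148, 119, 116, 116, 113, 113, 112, 110, 111, 113, 114, 115, 116, 118, 116, 116, 117, 117, 117, 116]
262 [205, 204, 205, 206, 206, 205, 205, 205, 204, 204, 204, 203, 201, 202, 202, 202, 200, 200, 203, 204, 201, 202, 202, 191, 187, 195, 201, 201, 202, 200, 202, 201, 200, 202, 187, 121, 65, 49, 63, 105, 117, 121, 119, 118, 114, 113, 112, 114, 113, 115, 118, 118, 120, 118, 116, 115, 117, 118, 119, 121]
268 [204, 202, 202, 202, 203, 202, 201, 202, 202, 199, 201, 201, 203, 204, 204, 204, 205, 205, 205, 204, 206, 204, 200, 144, 75, 50, 50, 48, 45, 49, 47, 49, 51, 49, 48, 47, 44, 45, 48, 69, 107, 116, 115, 117, 119, 117, 116, 115, 116, 118, 113, 116, 119, 117, 117, 119, 118, 118, 118, 117]
275 [192, 152, 101, 78, 75, 76, 73, 76, 78, 76, 75, 77, 74, 76, 73, 74, 72, 74, 72, 71, 73, 60, 53, 48, 47, 50, 52, 52, 52, 53, 48, 49, 46, 47, 49, 46, 46, 45, 46, 49, 70, 104, 117, 119, 118, 118, 119, 120, 120, 119, 117, 118, 118, 119, 116, 117, 120, 124, 121, 124]
```

View pics/g1b.png

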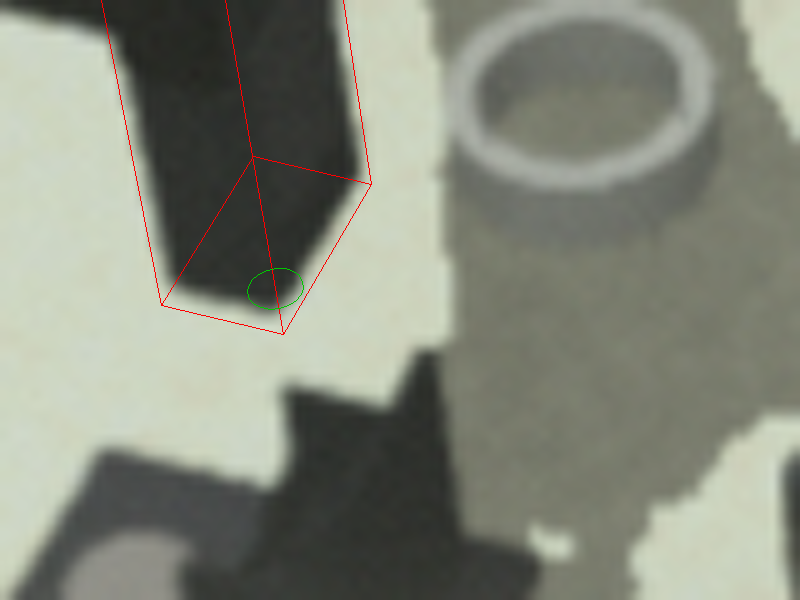

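The gauge hangs upright, centred on the TCP within about 1–2 mm (rounded edges). Lifting clear and carrying it over the ring.

```bash
python3 - <<'E'
from h import *
plan([581.5,102.5,290],-87)
plan([581.5,102.5,200],-87)
E
```

```text
t 16.225 pos [ 456.1 -321.1  222.3] F [-0.8 -0.5 -1.4] w 45.9 q [ 0.79  0.3  -0.31  1.8   0.1   1.06 -0.65]
row [-30.59, -6.81, -31.86, -0.06, 24.34, -0.0]
t 16.225 pos [ 456.1 -321.1  222.3] F [-0.8 -0.5 -1.4] w 45.9 q [ 0.79  0.3  -0.31  1.8   0.1   1.06 -0.65]
row [-30.6, 2.19, -31.87, -0.06, 24.34, -0.0]
```

{"name": "drive_tool", "arguments": {"series": [[0,-3.5,0,0,0,0],[-1,-6.8,-1,0,0,0],[-4,-6.8,-4,0,3,0],[-7,-6.8,-7,0,6,0],[-10,-6.8,-10.5,0,9,0],[-13,-6.8,-14,0,12,0],[-16.5,-6.8,-17.5,0,15,0],[-20,-6.8,-21,0,18,0],[-23.5,-6.8,-24.5,0,21,0],[-27,-6.8,-28,0,24.3,0],[-29.5,-6.8,-30.5,0,24.3,0],[-30.6,-6.8,-31.9,0,24.3,0]]}}

```text
time: 17.73
position: [581.0, 105.1, 288.7]
tool_rot: [-0.064, 2.193, -2.195]
wrist_force: [-0.6, -0.4, -2.7]
width: 45.8
```

```bash
python3 - <<'E'
from h import *
plan([581.5,102.5,200],-87)
plan([581.5,102.5,160],-87)
E
```

```text
t 17.725 pos [581.  105.1 288.7] F [-0.6 -0.4 -2.7] w 45.8 q [ 0.14  0.32 -0.5   1.63  0.16  1.23 -1.91]
row [-0.06, 8.87, 0.26, -0.02, 0.21, 0.12]
t 17.725 pos [581.  105.1 288.7] F [-0.6 -0.4 -2.7] w 45.8 q [ 0.14  0.32 -0.5   1.63  0.16  1.23 -1.91]
row [-0.07, 12.87, 0.25, -0.02, 0.21, 0.12]
```

{"name": "drive_tool", "arguments": {"series": [[-0.1,3,0.3,0,0.2,0],[-0.1,6,0.3,0,0.2,0],[-0.1,9,0.3,0,0.2,0],[-0.1,11,0.3,0,0.2,0],[-0.1,12.9,0.3,0,0.2,0],[-0.1,12.9,0.3,0,0.2,0],[-0.1,12.9,0.3,0,0.2,0]]}}

```text
time: 18.6
position: [582.4, 102.0, 160.4]
tool_rot: [-0.058, 2.195, -2.196]
wrist_force: [0.1, -0.2, -1.2]
width: 45.6
```

```bash
cat > ring.py <<'E'
from h import *
import sys
tag=sys.argv[1]; mk=np.array(eval(sys.argv[2])); dx=float(sys.argv[3]); ht=float(sys.argv[4])
o=status.get_obs(); p=np.array(o["position"]); Rm=R.from_rotvec(o["tool_rot"]).as_matrix()
plan([581.5,102.5,150],-87)
gx,gy,gz=-Rm[:,0],-Rm[:,2],-Rm[:,1]
for n,(x0,y0),s,g in(("scene",(310,155),9,1.6),("top",(185,150),8,1.6)):
    im=snapshot(n); np.save(f"{n}_{tag}.npy",im)
    b=cv2.resize(np.clip(im[y0:y0+65,x0:x0+85].astype(float)*g,0,255).astype(np.uint8),None,fx=s,fy=s,interpolation=cv2.INTER_CUBIC)
    def pl(L,c,cl=True):
        u=((proj(n,np.array(L))-[x0,y0]+.5)*s).round().astype(np.int32); cv2.polylines(b,[u.reshape(-1,1,2)],cl,c,1)
    top=p+gx*dx+gz*ht; P=lambda a,bb,cc: top+gx*a+gy*bb+gz*cc
    sq=[(-14,-23),(14,-23),(14,23),(-14,23)]
    pl([P(*q,-110) for q in sq],(255,0,0))
    for q in sq: pl([P(*q,0),P(*q,-110)],(255,0,0),False)
    th=np.linspace(0,6.28,24)
    pl([P(6*np.cos(v),6*np.sin(v),-124) for v in th],(0,255,0))
    pl([mk+[14*np.cos(v),14*np.sin(v),0] for v in th],(0,255,255))
    pl([mk+[11*np.cos(v),11*np.sin(v),0] for v in th],(0,255,255))
    cv2.imwrite(f"pics/{tag}_{n}.png",b[:,:,::-1])
E
python3 ring.py r1 "[580.5,102.5,48]" -1 32
```

```text
t 18.6 pos [582.4 102.  160.4] F [ 0.1 -0.2 -1.2] w 45.6 q [ 0.11  0.44 -0.47  1.78  0.23  0.98 -1.97]
row [0.09, 1.04, -0.06, -0.02, -0.01, 0.04]
```

View pics/r1_scene.png

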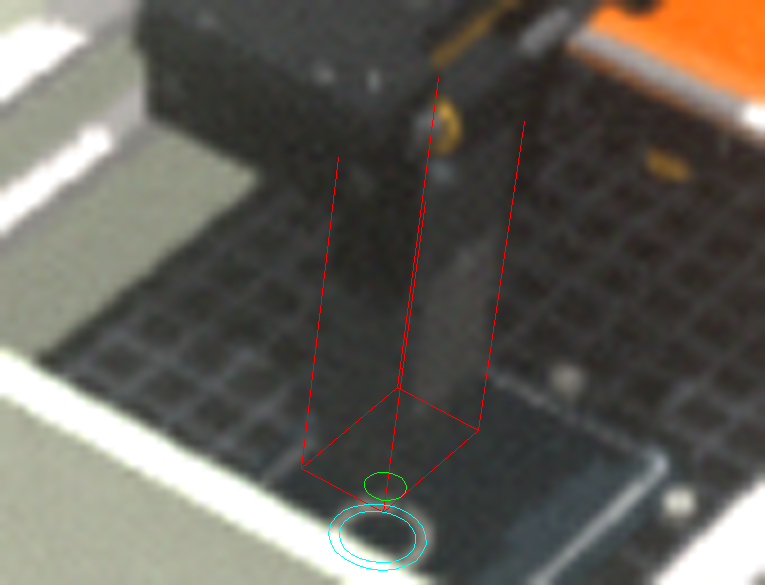

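View pics/r1_top.png

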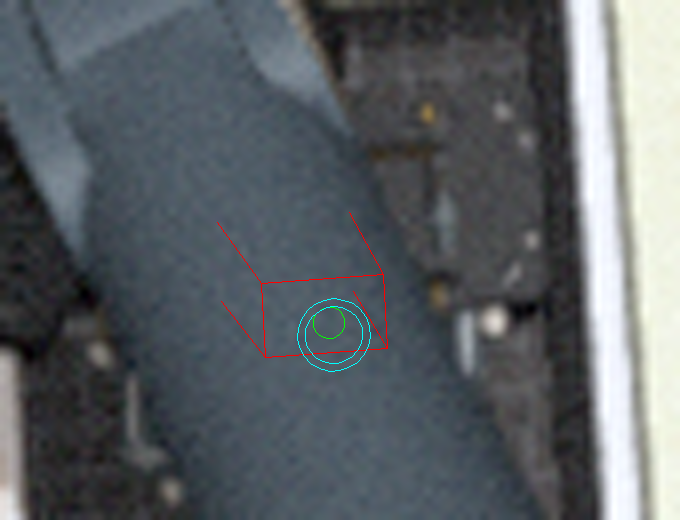

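```bash
cat > enh.py <<'E'
from h import *
import sys
tag=sys.argv[1]; mk=np.array(eval(sys.argv[2])); dx=float(sys.argv[3]); ht=float(sys.argv[4]); p=np.array(eval(sys.argv[5]))
o=status.get_obs(); Rm=R.from_rotvec(o["tool_rot"]).as_matrix(); gx,gy,gz=-Rm[:,0],-Rm[:,2],-Rm[:,1]
x0,y0,s=335,175,14; n="scene"
im=np.load(f"scene_{tag}.npy")[y0:y0+42,x0:x0+50].astype(float)
b=cv2.resize(np.clip((im-25)*3.2,0,255).astype(np.uint8),None,fx=s,fy=s,interpolation=cv2.INTER_CUBIC)
def pl(L,c,cl=True):
    u=((proj(n,np.array(L))-[x0,y0]+.5)*s).round().astype(np.int32)
    for q in u: cv2.circle(b,tuple(q.tolist()),1,c,-1)
top=p+gx*dx+gz*ht; P=lambda a,bb,cc: top+gx*a+gy*bb+gz*cc
t=np.linspace(0,1,25); sq=[(-14,-23),(14,-23),(14,23),(-14,23)]
for i in range(4):
    A,B=P(*sq[i],-110),P(*sq[(i+1)%4],-110); 
    if i<2 : pl([A+(B-A)*v for v in t],(255,0,0))
    A,B=P(*sq[i],-50),P(*sq[i],-110)
    if i!=3: pl([A+(B-A)*v for v in t],(255,0,0))
th=np.linspace(0,6.28,24)
pl([P(6*np.cos(v),6*np.sin(v),-124) for v in th],(0,255,0))
pl([mk+[12.5*np.cos(v),12.5*np.sin(v),0] for v in th],(0,255,255))
cv2.imwrite(f"pics/{tag}_enh.png",b[:,:,::-1])
E
python3 enh.py r1 "[580.5,102.5,48]" -1 32 "[582.4,102,160.4]"
```

```text
(no output)
```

View pics/r1_enh.png

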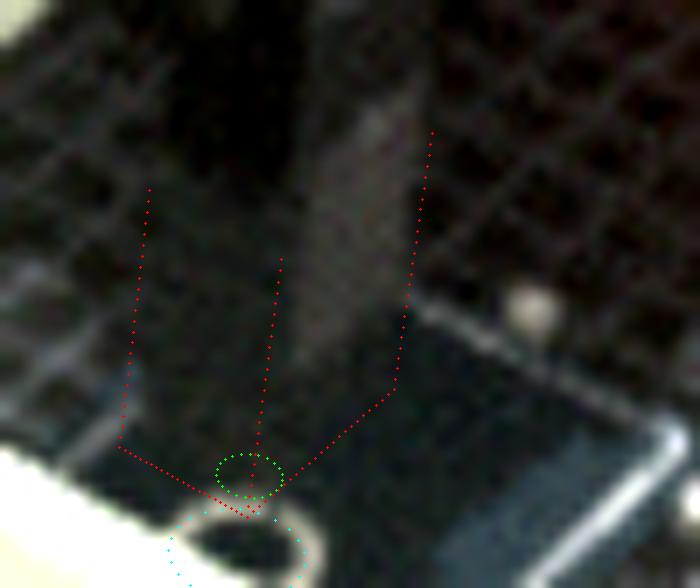

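{"name": "drive_tool", "arguments": {"series": [[0,0.6,0,0,0,0],[0,1.2,0,0,0,0],[0,1.3,0,0,0,0]]}}

```text
time: 19.08
position: [582.1, 102.0, 147.1]
tool_rot: [-0.059, 2.195, -2.196]
wrist_force: [0.4, -1.0, -2.5]
width: 46.1
```

```bash
python3 ring.py r2 "[582,102.5,48]" -1 32; python3 enh.py r2 "[582.3,102.5,48]" -1 32 "status.get_obs()['position']"
```

```text
t 19.075 pos [582.1 102.  147.1] F [ 0.4 -1.  -2.5] w 46.1 q [ 0.11  0.45 -0.47  1.8   0.24  0.95 -1.98]
row [0.06, -0.29, -0.05, -0.03, 0.0, 0.07]
```

View pics/r2_enh.png

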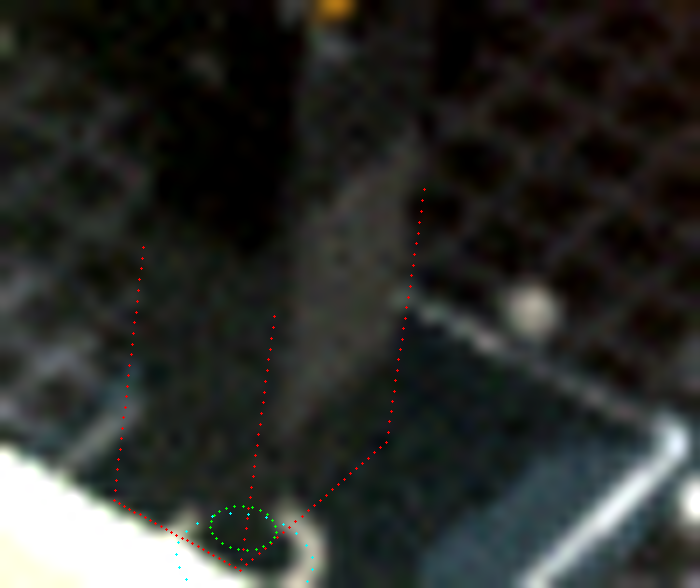

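```bash
cat > fz.py <<'E'
from h import *
F=[];Z=[]
for i in range(8):
    o=status.get_obs(); F.append(o["wrist_force"]); Z.append(o["position"]); snapshot("scene")
print("t",o["time"],"F",np.round(np.mean(F,0),2),"sd",np.round(np.std(F,0),2),"pos",np.round(np.mean(Z,0),2),"w",round(float(o["width"]),1))
E
python3 fz.py
```

```text
t 19.525 F [-0.2  -0.1  -2.02] sd [0.8  0.52 0.42] pos [582.64 102.23 147.8 ] w 46.0
```

{"name": "drive_tool", "arguments": {"series": [[0,0.2,0,0,0,0],[0,0.4,0,0,0,0],[0,0.5,0,0,0,0],[0,0.5,0,0,0,0]]}}

```text
time: 20.08
position: [582.6, 102.2, 142.7]
tool_rot: [-0.058, 2.195, -2.195]
wrist_force: [-0.2, 0.2, -1.3]
width: 45.7
```

```bash
python3 fz.py
```

```text
t 20.425 F [ 0.04 -0.11 -2.17] sd [0.32 0.53 0.6 ] pos [582.66 102.23 142.89] w 45.9
```

{"name": "drive_tool", "arguments": {"series": [[0,0.1,0,0,0,0],[0,0.2,0,0,0,0],[0,0.2,0,0,0,0]]}}

```text
time: 20.85
position: [582.6, 102.2, 140.8]
tool_rot: [-0.057, 2.195, -2.195]
wrist_force: [0.1, 0.0, -2.3]
width: 45.6
```

```bash
python3 fz.py
```

```text
t 21.2 F [ 0.05  0.04 -1.9 ] sd [0.3  0.32 0.37] pos [582.67 102.22 140.9 ] w 45.9
```

{"name": "drive_tool", "arguments": {"series": [[0,0.1,0,0,0,0],[0,0.2,0,0,0,0],[0,0.2,0,0,0,0]]}}

```text
time: 21.62
position: [582.8, 102.3, 139.1]
tool_rot: [-0.057, 2.194, -2.195]
wrist_force: [0.2, 0.1, -0.4]
width: 45.9
```

```bash
python3 fz.py; python3 ring.py r3 "[582.3,102.5,48]" -1 32; python3 enh.py r3 "[582.3,102.5,48]" -1 32 "status.get_obs()['position']"
```

```text
t 21.975 F [ 0.04  0.05 -0.5 ] sd [0.4  0.36 0.56] pos [582.81 102.27 139.07] w 46.0
t 22.025 pos [582.8 102.2 139. ] F [ 0.   0.9 -0. ] w 45.8 q [ 0.1   0.46 -0.46  1.8   0.25  0.93 -1.99]
row [0.12, -1.1, -0.03, -0.01, -0.0, -0.03]
```

View pics/r3_enh.png

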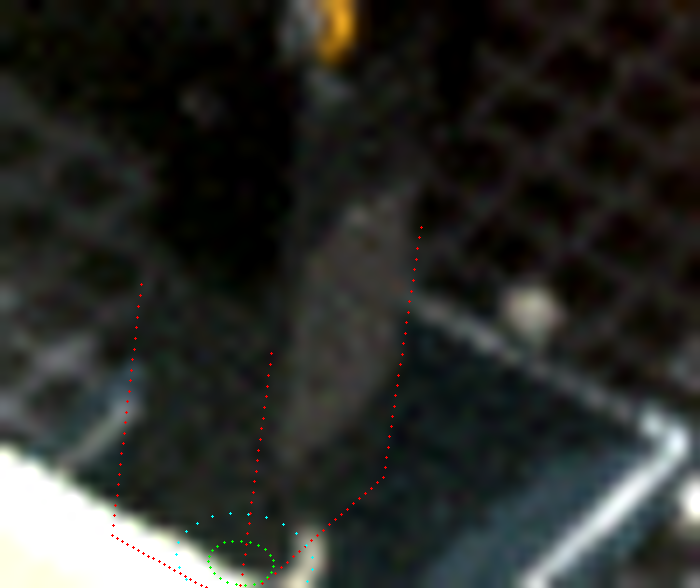

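```bash
python3 - <<'E'
from h import *
from scipy.ndimage import map_coordinates
im=np.load("scene_g1.npy").mean(2); 
p=np.array([456.6,-321.3,223.2]); Rm=R.from_rotvec([-0.474,1.952,-1.957]).as_matrix()
gx,gy,gz=-Rm[:,0],-Rm[:,2],-Rm[:,1]; top=p+gz*32
P=lambda a,b,c: top+gx*a+gy*b+gz*c
C=proj("scene",P(0,0,-70))[0]
def edge(A,B,name):
    res=[]
    for f in np.linspace(.25,.75,9):
        u=proj("scene",A+(B-A)*f)[0]; d=proj("scene",B)[0]-proj("scene",A)[0]; n=np.array([-d[1],d[0]])/np.linalg.norm(d)
        if n@(u-C)<0:n=-n
        s=np.arange(-5,2.01,.1); v=map_coordinates(im,[u[1]+n[1]*s,u[0]+n[0]*s],order=1)
        i=np.nonzero(v>120)[0]; res.append(s[i[0]] if len(i) else np.nan)
    print(name,"normal",np.round(n,2),np.round(res,1),"med",round(float(np.nanmedian(res)),2))
edge(P(-14,-23,-75),P(-14,-23,-110),"left vert")
edge(P(14,23,-75),P(14,23,-110),"right vert")
edge(P(-14,-23,-110),P(14,-23,-110),"bottom left")
edge(P(14,-23,-110),P(14,23,-110),"bottom right")
E
```

```text
left vert normal [-0.98  0.19] [-1.2 -1.2 -1.2 -1.2 -1.1 -1.2 -1.3 -1.3 -1.3] med -1.2
right vert normal [ 0.99 -0.15] [-0.9 -1.  -1.  -0.9 -0.8 -0.7 -0.7 -0.7 -0.8] med -0.8
bottom left normal [-0.23  0.97] [-1.8 -1.8 -1.8 -1.8 -1.8 -1.9 -1.9 -1.8 -1.8] med -1.8
bottom right normal [0.86 0.51] [-1.1 -1.3 -1.4 -1.4 -1.3 -1.3 -1.2 -1.4 -1.4] med -1.3
```

Contact came at TCP z≈140, as expected (force up 1.5 N at 139). The silhouette comparison puts the ring about 1 mm from the probe. I'll lift a little, shift 0.7 mm each way, then press about 3 mm.

{"name": "drive_tool", "arguments": {"series": [[0,-0.3,0,0,0,0],[-0.07,-0.3,0.07,0,0,0],[-0.07,-0.2,0.07,0,0,0],[-0.07,0,0.07,0,0,0],[-0.07,0.1,0.07,0,0,0],[-0.07,0.2,0.07,0,0,0],[-0.07,0.22,0.07,0,0,0],[-0.07,0.22,0.07,0,0,0]]}}

```text
time: 23.12
position: [583.6, 101.5, 136.9]
tool_rot: [-0.057, 2.194, -2.195]
wrist_force: [-1.1, -0.2, 0.4]
width: 45.9
```

```bash
python3 fz.py; python3 ring.py r4 "[583.5,101.5,48]" 0 32; python3 enh.py r4 "[583.5,101.5,48]" 0 32 "status.get_obs()['position']"
```

```text
t 23.475 F [-0.5  -0.32  0.33] sd [0.29 0.5  0.63] pos [583.55 101.54 136.88] w 45.7
t 23.525 pos [583.5 101.5 136.8] F [ 0.5 -0.8  0.5] w 45.7 q [ 0.1   0.46 -0.46  1.8   0.25  0.93 -1.99]
row [0.2, -1.32, -0.11, -0.01, -0.0, -0.04]
```

View pics/r4_enh.png

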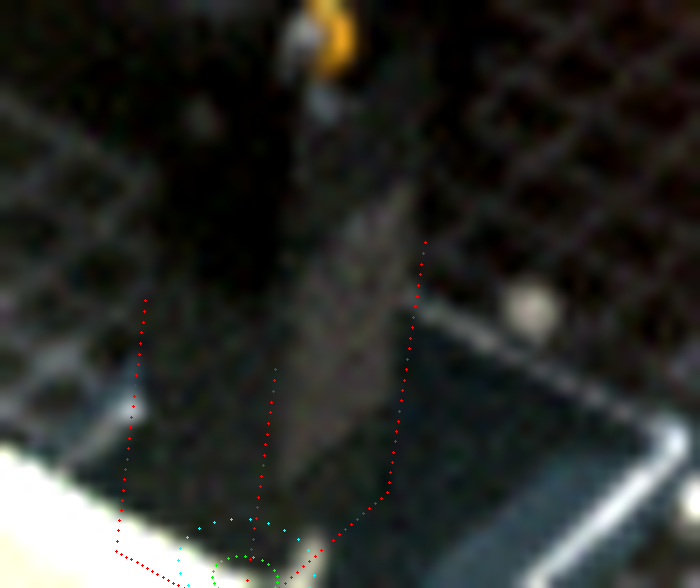

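View pics/r4_scene.png

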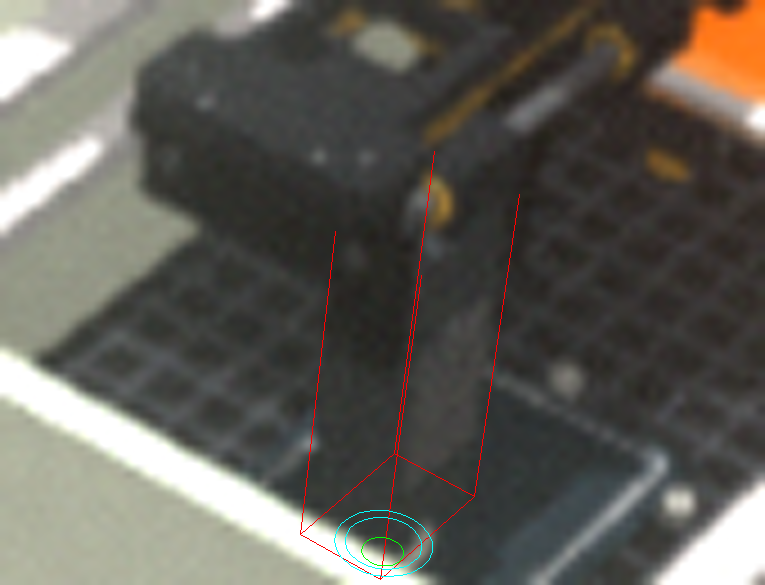

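The probe pushes with about 2.4 N, which means about 3 mm in. The gauge outline is symmetric about the model and over the ring, and the gauge is upright. Handing in.

```bash
python3 - <<'E'
from cell import r,status
print(r.hand_in()); o=status.get_obs(); print(o["time"],o["position"],o["wrist_force"],o["width"])
E
```

```text
the job is handed in; nothing more can be done
None
the job is handed in; nothing more can be done
```

I opened the engraver's window, took the gauge out of its stand and handed in with its probe held on the plate inside the paper ring. Hand-in gave no verdict, so these are my own last checks:

- **Window:** I gripped the handle bar and pulled it 191 mm until it hit its stop at about 13 N. It was still against the stop when I let go.
- **Gauge:** The jaws closed to 45.9 mm on the gauge in the stand, which matches the 46 mm size. The two loose ones on the table are only about 90 mm high. It lifted straight out.
- **Press:** The probe touched at a tool height of about 140 mm, as calculated. At 136.9 mm the force had risen about 2.4 N, so the probe is about 3 mm in.
- **Upright and screen:** The tool was within 0.1° of vertical, with its heading about 0.1° from the target of 3°. That 3° is my estimate of the engraver's own turn. I never saw the screen itself. I took it to face the stand's lip, as described.
- **Position:** The tool ended at x 583.5, y 101.5 mm, on the corrected ring estimate.

The two cameras disagreed by 5–10 mm in x and about 4 mm in y. I settled the ring's place by comparing the held gauge's outline with the ring in the scene picture. From that I expect the probe within about 2–3 mm of the ring's centre. The arm hid the ring from the top camera, so I could not confirm this from a second view at the end. The pictures I took along the way showed no bystander moved, but I did not measure this.

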